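# Roll the handle blank onto the marking line

## Robot

A 6-joint arm with a two-finger parallel gripper is mounted at the origin on the work surface. World frame = base frame: x ahead of the robot, y to its left, z up, the work surface at z = 0. Lengths are in m, angles in rad, forces in N, time in s.
With the tool pointing down it reaches from about 0.3 to 0.775 m from the base axis. Payload 14.6 kg.
Tool frame: the origin (TCP) lies at the very end of the fingers, on their centre line; the grasp point (between the pads) lies 19 mm behind it; z points along the fingers, y is the line along which they close (so a half turn about z gives the same grasp; the last joint's range is limited). The gripper opens to 85 mm and grips with 20 to 120 N. Pads are 22 mm wide; open, the fingers measure 114 mm over their backs; the gripper's body (76 mm by 85 mm) begins 54 mm behind the grasp point. The pads swing forward as they close: fully open they stand 13 mm farther back than shut.
Start: joints at [-1.283, 0.3, 1.521, -0, 1.321, -0.067], TCP at [0.191, -0.516, 0.231] pointing down, gripper open.
Joint ranges: [-3.03, 3.03], [-0.79, 2.21], [0.23, 2.52], [-1.04, 4.18], [0, 3.07], [-2.55, 2.55]. Speed limits (rad/s): [2.22, 2.22, 2.57, 3.14, 3.14, 3.14].

## Interface

Orientations are given as a unit quaternion [w, x, y, z].
In Python, from cell import * gives the robot as it stands.
- The arm moves only by the tool jog_arm, never from a script. Its argument "increments" is a list of rows, each an object of numbers: "fingers": the gripper's target within -1 to 1 (fully open at 1, half-way at 0, shut at -1); "dx", "dy", "dz": the shift along the tool's x, y, z in mm; "yaw": the turn about the tool's z in rad. In form: [{"fingers": .., "dx": .., "dy": .., "dz": .., "yaw": ..}, ...]. A call has 1 to 12 rows; each row shifts and turns the commanded pose from where the row before left it, along the tool's axes as they then stand; what a row does not reach is not made up. A row lasts 1/12 s, in which the tool goes at most 41.7 mm and 7.16 degrees, less where a joint would pass 70% of its speed; a pose out of reach is approached as far as the arm can. A call with a gripper value outside its range is refused whole. The fingers move at their own pace and stop on an object; "grip_force" is the grip in N (left out, the last holds). Time passes only in rows, so rows that do not move let the fingers close. It gives the time, the measured TCP pose, the force, the opening and the grip force at its end, in the units of the state.
- get_obs(): the state, without advancing time (a new reading comes with each control period).
- snapshot(name): name is "scene" or "side" or "wrist"; returns the picture (420x560x3 uint8, blue, green, red); there is no depth.
- camera_info(name): a dict with "fx", "fy", "cx", "cy" (pixels), "rvec" (rotation vector, rad) and "tvec" (3), from world to camera coordinates, as OpenCV has them; the wrist camera has in their place "tool_from_camera" (4x4, takes a point from camera to tool coordinates, whose origin is the TCP and whose axes are the flange's). Camera axes: x right, y down, z forward; pixel columns grow to the right and rows downward; lengths in m; the calibration is good to about 2 mm. The wrist camera is an equidistant fisheye: a pixel r from the principal point sees the ray r / f radians off the axis. A picture is of the moment at which its call begins: read the wrist's pose just before it. camera_info takes no time and is no camera call.
- job_done(): hands the job in; it is judged then, once.
Trained networks look in the newest picture that a camera, given by its name, has taken for a name from the list of things; names that differ only in an ending like _2 or _b are one class to them, and where a whole thing is asked for, a point or a joint stands for the part that bears it (a point fixed in the world has none). Each returns a list of dicts, best first, with "p" (0 to 1); they miss things now and then, are a little off and sometimes report something else, mostly with a low value. They report only what shows in the picture. A call takes as long as a camera call. They do not tell look-alikes from the thing itself.
- regions_of(camera, name): "pixels" (420x560 bool, what is visible of it) and "point" ([column, row] in pixels, amid what is visible of it).
- spot_point(camera, name): "point" ([column, row] in pixels: a listed point, or the origin of a listed thing).
The state is a dict: "clock": time; "joints": joint angles; "qd": joint speeds; "joint_torque": joint torques, N m; "eef_pos": TCP position; "orientation": TCP orientation; "force": force on the tool from outside, world axes, zero at the start; "wrist_torque": the same for the moment, N m; "opening": opening from 0.0 (shut) to 1.0 (fully open); "grip_force": force on a finger pad.
Only numpy, scipy, OpenCV 4.12 (cv2) and the standard library are available. Lean on these libraries where they do the work, as an engineer would, in place of code of your own. Each camera call takes 0.05 s, during which the arm holds its last target. There are 200 camera calls.

## Task

Line up the awl-handle blank for marking out: with the fingertips, roll the plain wooden dowel that lies on the dark mat over to the white line, until it lies lengthwise along the line, centred over it from end to end, with some of the line showing beyond each end. Roll it, do not slide it along or pick it up, and leave the polish tin and everything else where it is. Finish with the hand clear and the dowel lying still.

Things in the scene. Friction and masses are not known exactly. Their poses are not given: they have to be found in the camera images.
- blank: Awl-handle blank: round pale-wood dowel, 32 mm diameter, 130 mm long, about 80 g, lying on the mat 90 to 135 mm to either side of the line, parallel to it within 0.05 rad. Origin at its centre on its axis, 16 mm above the mat; x runs along its length, y and z turn as it rolls (z is up at the start). Rolls easily and keeps its heading; rolled slowly (15 mm/s at the end) it stops where the push ends, knocked faster it rolls on some way. Friction about 0.5.
- blank_end_a (a point): Centre of one end face of the blank, on its axis (65 mm from its centre along its +x).
- blank_end_b (a point): Centre of the other end face of the blank, on its axis (65 mm from its centre along its -x).
- line_mid (a point): Middle of the marked line, on the top of the mat, 8 mm above the table. The line is white, straight, flat, 200 mm long, 4 mm wide; it runs along this point's x axis (within 0.3 rad of straight away from the robot); y points across it, z up. The mat is dark rubber, flat, fixed, 240 mm along the line by 380 mm across it, centred here.
- tin: Shoe-polish tin, loose, round and flat, 70 mm diameter, 23 mm high, standing on the mat on the side of the line away from the blank, its centre 90 to 135 mm from the line. Leave alone. Origin at the centre of its underside.
- spool: Black thread spool, loose, upright, 42 mm diameter, 52 mm high, on the table just beyond the mat's far edge. Leave alone. Origin at the centre of its underside.
- wax: Amber block of wax, loose, 35 x 60 x 24 mm, on the table just beyond the mat's far edge. Leave alone. Origin at the centre of its underside.
- brush: Shoe brush, loose, bristles down, 160 x 48 x 40 mm, on the table to the left of the mat. Leave alone. Origin at the centre of its underside, x along its length.
- hammer: Hammer, loose, lying on the table to the right of the mat, about 260 mm long. Leave alone. Origin under its middle, x along its length.
- jar: Closed amber jar, loose, upright, 68 mm diameter, 85 mm high, on the table beyond the mat's far left corner. Leave alone. Origin at the centre of its underside.
There are look-alikes about, which are no part of the job. There is more than one size of the blank; the job needs the middle-sized.

How it is judged:
By the outcome, as a careful person would: the job done as asked, in the order asked, and still so for the second after the job is handed in, with the robot touching nothing.
It also fails if it takes over 42 s, if anything falls off the work surface, if the arm or the gripper's body presses on something with over 40 N, if the wrist force passes 120 N, or if a joint passes its speed limit or range.

## Working session

There is one attempt and no reset: what is moved stays moved. The work goes in short steps, Python scripts to look and compute and a tool call to move; the robot and the scene stay as the last step left them, time stands still between calls to the robot, and variables do not carry over. Pictures are saved under pics/ and viewed, at most 10 in all, crops included, and the job is handed in when it is done.

Besides the shell and the picture viewer there is one more tool, called after "Request:" by a JSON object that holds its "api" and its "payload", one argument or row to a line. jog_arm: Moves the arm, as the interface text tells. Its arguments: {"type":"object","properties":{"increments":{"type":"array"},"grip_force":{"type":"number"}},"required":["increments"]}

```bash
mkdir -p pics; cat > h.py <<'E'
from cell import *
import numpy as np, cv2
def ray(cam,px):
    c=camera_info(cam)
    K=np.array([[c["fx"],0,c["cx"]],[0,c["fy"],c["cy"]],[0,0,1]])
    R=cv2.Rodrigues(np.array(c["rvec"],float))[0];t=np.array(c["tvec"],float).ravel()
    d=R.T@np.linalg.solve(K,[px[0],px[1],1]);return -R.T@t,d
def at_z(cam,px,z):
    o,d=ray(cam,px);return o+d*(z-o[2])/d[2]
def proj(cam,p):
    c=camera_info(cam);K=np.array([[c["fx"],0,c["cx"]],[0,c["fy"],c["cy"]],[0,0,1]])
    return cv2.projectPoints(np.array(p,float).reshape(-1,3),np.array(c["rvec"],float),np.array(c["tvec"],float),K,None)[0].reshape(-1,2)
E
python3 - <<'E'
from h import *
for n in("scene","side"):
    cv2.imwrite(f"pics/{n}0.png",snapshot(n))
    for k,z in(("blank",.024),("blank_end_a",.024),("blank_end_b",.024),("line_mid",.008),("tin",.008)):
        for r in spot_point(n,k)[:5]: print(n,k,round(r["p"],2),np.round(r["point"]),np.round(at_z(n,r["point"],z),3))
o=get_obs();print(o["clock"],o["eef_pos"],o["orientation"])
E
```

```text
scene blank 0.78 [214. 187.] [ 0.544 -0.144  0.024]
scene blank 0.75 [224. 330.] [0.845 0.047 0.024]
scene blank 0.54 [235. 127.] [ 0.313 -0.21   0.024]
scene blank_end_a 0.93 [228. 169.] [ 0.475 -0.145  0.024]
scene blank_end_a 0.82 [237. 379.] [0.91  0.102 0.024]
scene blank_end_a 0.74 [206. 209.] [ 0.613 -0.124  0.024]
scene blank_end_a 0.73 [223. 132.] [ 0.348 -0.228  0.024]
scene blank_end_a 0.7 [208. 285.] [ 0.779 -0.022  0.024]
scene blank_end_b 0.93 [228. 169.] [ 0.475 -0.145  0.024]
scene blank_end_b 0.82 [237. 379.] [0.91  0.102 0.024]
scene blank_end_b 0.74 [206. 209.] [ 0.613 -0.124  0.024]
scene blank_end_b 0.73 [223. 132.] [ 0.348 -0.228  0.024]
scene blank_end_b 0.7 [208. 285.] [ 0.779 -0.022  0.024]
scene line_mid 0.59 [271. 207.] [ 0.537 -0.007  0.008]
scene tin 0.95 [317. 212.] [0.511 0.091 0.008]
side blank 0.7 [304. 182.] [ 0.542 -0.126  0.024]
side blank 0.64 [187. 179.] [0.847 0.04  0.024]
side blank 0.62 [396. 194.] [ 0.292 -0.209  0.024]
side blank_end_a 0.83 [157. 183.] [0.903 0.107 0.024]
side blank_end_a 0.62 [284. 177.] [ 0.606 -0.119  0.024]
side blank_end_a 0.61 [384. 188.] [ 0.332 -0.219  0.024]
side blank_end_a 0.57 [322. 188.] [ 0.485 -0.129  0.024]
side blank_end_a 0.56 [218. 179.] [ 0.768 -0.007  0.024]
side blank_end_b 0.83 [157. 183.] [0.903 0.107 0.024]
side blank_end_b 0.62 [284. 177.] [ 0.606 -0.119  0.024]
side blank_end_b 0.61 [384. 188.] [ 0.332 -0.219  0.024]
side blank_end_b 0.57 [322. 188.] [ 0.485 -0.129  0.024]
side blank_end_b 0.56 [218. 179.] [ 0.768 -0.007  0.024]
side line_mid 0.56 [284. 204.] [ 0.542 -0.021  0.008]
side tin 0.87 [277. 225.] [0.507 0.069 0.008]
side tin 0.72 [288. 207.] [ 0.527 -0.015  0.008]
0.6 [ 0.19108274 -0.51571752  0.23126462] [-2.96869066e-05  9.84304753e-01  1.76477061e-01  1.27323085e-05]
```

View pics/scene0.png

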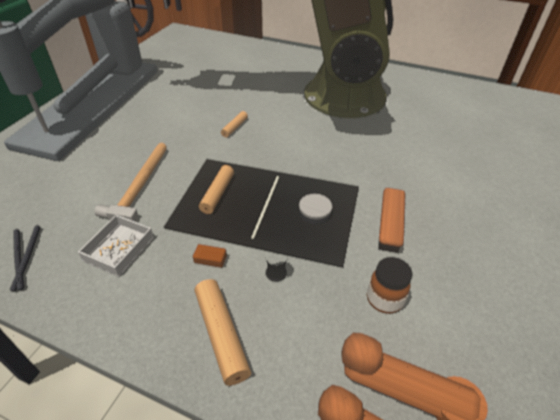

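View pics/side0.png

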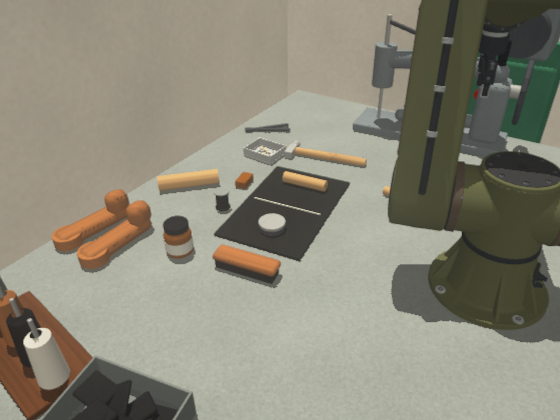

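The dowel on the mat is at scene (216,189) and side (305,181). Look-alikes are the big dowel at scene (221,330) and the small one at (235,124), plus the hammer handle at (145,175). The one on the mat, right of the white line (265,207), fits the description, and the tin is across the line at (316,206). I'll check the choice in a crop and measure.

```bash
python3 - <<'E'
from h import *
img={}
for n in("scene","side"):
    im=snapshot(n);img[n]=im
    r=[q for q in regions_of(n,"blank")]
    tgt=proj(n,[.545,-.133,.024])[0]
    r=min(r,key=lambda q:np.hypot(*(np.array(q["point"])-tgt)))
    m=r["pixels"];ys,xs=np.nonzero(m)
    # fit dowel pose (x,y,heading) so that projected silhouette matches mask
    from scipy.optimize import minimize
    def sil(p):
        x,y,a=p;t=np.linspace(0,2*np.pi,24)
        P=[]
        for s in(-.065,.065):
            for q in t:P.append([x+s*np.cos(a)-.016*np.cos(q)*np.sin(a),y+s*np.sin(a)+.016*np.cos(q)*np.cos(a),.024+.016*np.sin(q)])
        h=cv2.convexHull(proj(n,P).astype(np.float32));k=np.zeros((420*4,560*4),np.uint8)
        cv2.fillConvexPoly(k,np.round(h*4+1.5).astype(int),1)
        return cv2.resize(k.astype(np.float32),(560,420),interpolation=cv2.INTER_AREA)
    f=lambda p:np.abs(sil(p)-m).sum()
    p=minimize(f,[.545,-.133,.0],method="Nelder-Mead",options=dict(initial_simplex=[[.545,-.133,0],[.555,-.133,0],[.545,-.123,0],[.545,-.133,.15]]))
    print(n,"blank",np.round(p.x,4),p.fun,m.sum(),"conf",r["p"])
    # line
    g=im.min(axis=2);k=np.zeros(g.shape,np.uint8)
    q=proj(n,[[.42,-.04,.008],[.65,-.05,.008],[.65,.035,.008],[.42,.03,.008]])
    cv2.fillConvexPoly(k,np.round(q).astype(int),1)
    b=((g>90)&(k>0)).astype(np.uint8)
    _,lab,st,_=cv2.connectedComponentsWithStats(b);i=1+st[1:,4].argmax()
    yy,xx=np.nonzero(lab==i);P=np.array([at_z(n,(u,v),.008)[:2] for u,v in zip(xx,yy)])
    c=P.mean(0);d=np.linalg.svd(P-c)[2][0];d*=np.sign(d[0]);s=(P-c)@d
    print(n,"line mid",np.round(c+d*(s.min()+s.max())/2,4),"ang",np.arctan2(d[1],d[0]),"len",np.ptp(s),len(s))
    for w in("tin",):
        print(w,[np.round(at_z(n,a["point"],.02),3) for a in regions_of(n,w)[:1]])
cv2.imwrite("pics/crop.png",np.hstack([cv2.resize(img["scene"][150:260,150:370],None,fx=1.8,fy=1.8),cv2.resize(img["side"][150:260,210:370],None,fx=1.8,fy=1.8)]))
o=get_obs();print(o["clock"])
E
```

```text
scene blank [ 0.5445 -0.137   0.1477] 63.6875 672 conf 0.63
scene line mid [ 0.5341 -0.0202] ang 0.14283895781388453 len 0.2030027257905479 243
tin [array([0.518, 0.086, 0.02 ])]
side blank [ 0.5453 -0.1368  0.1189] 36.1875 473 conf 0.83
side line mid [ 0.5355 -0.0187] ang 0.14258123649743484 len 0.20057833885982304 143
tin [array([0.508, 0.07 , 0.02 ])]
0.9
```

View pics/crop.png

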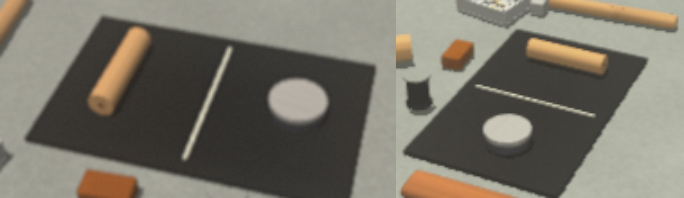

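The mat dowel is confirmed as the mid-sized one. Its centre is (0.545, -0.137), 118 mm right of the line. The line's middle is (0.535, -0.0195) at heading 0.143. I'll turn the tool so its y runs along the line, putting the two half-open fingers side by side behind the dowel.

Request:
{"api": "jog_arm", "payload": {
  "increments": [
    {"fingers": 0, "yaw": -0.1235},
    {"yaw": -0.1235},
    {"yaw": -0.1235},
    {"yaw": -0.1235},
    {"yaw": -0.1235},
    {"yaw": -0.1235},
    {"yaw": -0.1235},
    {"yaw": -0.1235},
    {"yaw": -0.1235},
    {"yaw": -0.1235},
    {"yaw": -0.1235},
    {}
  ]
}}

```text
invalid input
```

Request:
{"api": "jog_arm", "payload": {
  "increments": [
    {"dx": 17, "dy": 25},
    {"dx": 17, "dy": 25},
    {"dx": 17, "dy": 25},
    {"dx": 17, "dy": 25},
    {"dx": 17, "dy": 25},
    {"dx": 17, "dy": 25},
    {"dx": 17, "dy": 25},
    {"dx": 17, "dy": 25},
    {"dx": 17, "dy": 25},
    {"dx": 17, "dy": 25},
    {"dx": 17, "dy": 25},
    {"dx": 17, "dy": 25}
  ]
}}

```text
invalid input
```

Request:
{"api": "jog_arm", "payload": {
  "increments": [
    {"dx": 17, "dy": 26},
    {"dx": 17, "dy": 26},
    {"dx": 17, "dy": 26},
    {"dx": 17, "dy": 26},
    {}
  ]
}}

```text
invalid input
```

```bash
cat >> h.py <<'E'
L=np.array([.535,-.0195]);A=.1427;D=np.array([np.cos(A),np.sin(A)]);N=np.array([-D[1],D[0]])
def st():
    from scipy.spatial.transform import Rotation as R
    o=get_obs();q=o["orientation"];M=R.from_quat([q[1],q[2],q[3],q[0]]).as_matrix()
    p=np.array(o["eef_pos"])
    print("t",o["clock"],"tcp",np.round(p,4),"along",round((p[:2]-L)@D,4),"across",round((p[:2]-L)@N,4),"tool y ang",round(np.arctan2(M[1,1],M[0,1]),4),"tilt",np.round(M[:,2],3),"F",np.round(o["force"],1),"op",o["opening"])
E
python3 -c "
from h import *
st()"
```

```text
t 0.9 tcp [ 0.1911 -0.5157  0.2313] along -0.411 across -0.4423 tool y ang -1.216 tilt [-0.  0. -1.] F [ 0.5 -1.2  0.4] op 1.0041437153486377
```

Nothing moved, so each row probably needs all five fields.

Request:
{"api": "jog_arm", "payload": {
  "increments": [
    {"fingers": 0, "dx": 0, "dy": 0, "dz": 0, "yaw": -0.1235},
    {"fingers": 0, "dx": 0, "dy": 0, "dz": 0, "yaw": -0.1235},
    {"fingers": 0, "dx": 0, "dy": 0, "dz": 0, "yaw": -0.1235},
    {"fingers": 0, "dx": 0, "dy": 0, "dz": 0, "yaw": -0.1235},
    {"fingers": 0, "dx": 0, "dy": 0, "dz": 0, "yaw": -0.1235},
    {"fingers": 0, "dx": 0, "dy": 0, "dz": 0, "yaw": -0.1235},
    {"fingers": 0, "dx": 0, "dy": 0, "dz": 0, "yaw": -0.1235},
    {"fingers": 0, "dx": 0, "dy": 0, "dz": 0, "yaw": -0.1235},
    {"fingers": 0, "dx": 0, "dy": 0, "dz": 0, "yaw": -0.1235},
    {"fingers": 0, "dx": 0, "dy": 0, "dz": 0, "yaw": -0.1235},
    {"fingers": 0, "dx": 0, "dy": 0, "dz": 0, "yaw": -0.1235},
    {"fingers": 0, "dx": 0, "dy": 0, "dz": 0, "yaw": 0}
  ]
}}

```text
clock: 1.9
eef_pos: [0.1911, -0.5157, 0.2313]
orientation: [-0.0, 0.653, 0.758, 0.0]
force: [0.5, 0.1, 0.2]
opening: 0.501
grip_force: 0.0
```

Request:
{"api": "jog_arm", "payload": {
  "increments": [
    {"fingers": 0, "dx": 17, "dy": 25, "dz": 0, "yaw": 0},
    {"fingers": 0, "dx": 17, "dy": 25, "dz": 0, "yaw": 0},
    {"fingers": 0, "dx": 17, "dy": 25, "dz": 0, "yaw": 0},
    {"fingers": 0, "dx": 17, "dy": 25, "dz": 0, "yaw": 0},
    {"fingers": 0, "dx": 17, "dy": 25, "dz": 0, "yaw": 0},
    {"fingers": 0, "dx": 17, "dy": 25, "dz": 0, "yaw": 0},
    {"fingers": 0, "dx": 17, "dy": 25, "dz": 0, "yaw": 0},
    {"fingers": 0, "dx": 17, "dy": 25, "dz": 0, "yaw": 0},
    {"fingers": 0, "dx": 17, "dy": 25, "dz": 0, "yaw": 0},
    {"fingers": 0, "dx": 17, "dy": 25, "dz": 0, "yaw": 0},
    {"fingers": 0, "dx": 17, "dy": 25, "dz": 0, "yaw": 0},
    {"fingers": 0, "dx": 17, "dy": 25, "dz": 0, "yaw": 0}
  ]
}}

```text
clock: 2.9
eef_pos: [0.46, -0.27, 0.2314]
orientation: [0.0, 0.657, 0.754, 0.0]
force: [-0.1, -0.9, 0.5]
opening: 0.498
grip_force: 0.0
```

Request:
{"api": "jog_arm", "payload": {
  "increments": [
    {"fingers": 0, "dx": 17, "dy": 26, "dz": 0, "yaw": 0},
    {"fingers": 0, "dx": 17, "dy": 26, "dz": 0, "yaw": 0},
    {"fingers": 0, "dx": 17, "dy": 26, "dz": 0, "yaw": 0},
    {"fingers": 0, "dx": 17, "dy": 26, "dz": 0, "yaw": 0},
    {"fingers": 0, "dx": 0, "dy": 0, "dz": 0, "yaw": 0}
  ]
}}

```text
clock: 3.32
eef_pos: [0.555, -0.1857, 0.2309]
orientation: [-0.0, 0.655, 0.755, 0.0]
force: [-0.5, -0.5, -0.6]
opening: 0.5
grip_force: 0.0
```

```bash
python3 -c "
from h import *
st()
cv2.imwrite('pics/w1.png',snapshot('wrist'))"
```

```text
t 3.3167 tcp [ 0.555  -0.1857  0.2309] along -0.0038 across -0.1674 tool y ang 0.1412 tilt [ 0.     0.001 -1.   ] F [-0.5 -0.5 -0.6] op 0.49993659162817294
```

View pics/w1.png

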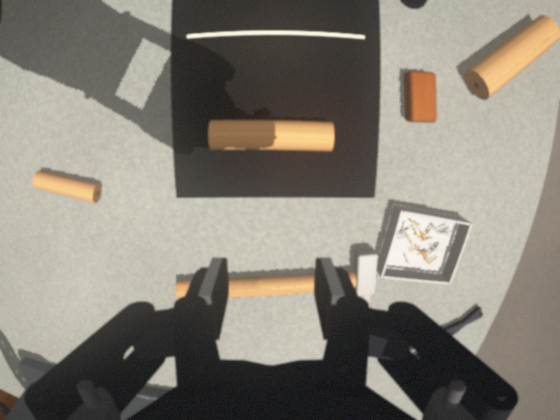

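The wrist view shows the dowel at (272,135), parallel to the line at row 35. The fingers straddle its middle from behind, and the mat there is clear with the hammer off it. I'll descend behind the dowel.

Request:
{"api": "jog_arm", "payload": {
  "increments": [
    {"fingers": 0, "dx": -1, "dy": -1, "dz": 22, "yaw": 0},
    {"fingers": 0, "dx": -1, "dy": -1, "dz": 22, "yaw": 0},
    {"fingers": 0, "dx": -1, "dy": 0, "dz": 22, "yaw": 0},
    {"fingers": 0, "dx": 0, "dy": 0, "dz": 22, "yaw": 0},
    {"fingers": 0, "dx": 0, "dy": 0, "dz": 22, "yaw": 0},
    {"fingers": 0, "dx": 0, "dy": 0, "dz": 22, "yaw": 0},
    {"fingers": 0, "dx": 0, "dy": 0, "dz": 22, "yaw": 0},
    {"fingers": 0, "dx": 0, "dy": 0, "dz": 22, "yaw": 0},
    {"fingers": 0, "dx": 0, "dy": 0, "dz": 20, "yaw": 0},
    {"fingers": 0, "dx": 0, "dy": 0, "dz": 14, "yaw": 0},
    {"fingers": 0, "dx": 0, "dy": 0, "dz": 8, "yaw": 0},
    {"fingers": 0, "dx": 0, "dy": 0, "dz": 0, "yaw": 0}
  ]
}}

```text
clock: 4.37
eef_pos: [0.5496, -0.1926, 0.0119]
orientation: [-0.001, 0.656, 0.755, -0.0]
force: [-0.6, 1.1, -1.3]
opening: 0.501
grip_force: 0.0
```

```bash
python3 -c "
from h import *
st()
cv2.imwrite('pics/w2.png',snapshot('wrist'))"
```

```text
t 4.3667 tcp [ 0.5496 -0.1926  0.0119] along -0.0101 across -0.1735 tool y ang 0.1397 tilt [-0.002  0.001 -1.   ] F [-0.6  1.1 -1.3] op 0.5012141130409666
```

View pics/w2.png

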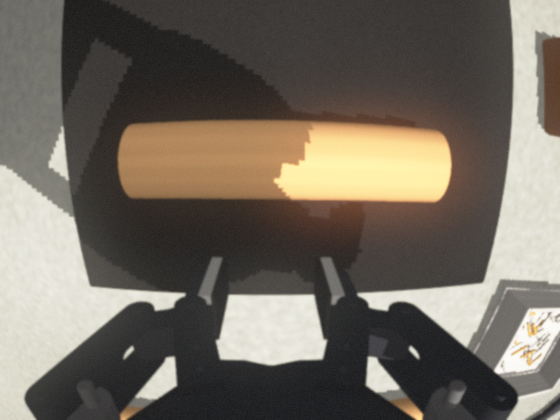

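The fingers are behind the dowel's lower edge (row 200), with a gap of about 15 mm, roughly centred on it. I'll approach slowly, then push.

Request:
{"api": "jog_arm", "payload": {
  "increments": [
    {"fingers": 0, "dx": 3, "dy": 1, "dz": 0, "yaw": -0.003},
    {"fingers": 0, "dx": 3, "dy": 1, "dz": 0, "yaw": 0},
    {"fingers": 0, "dx": 3, "dy": 1, "dz": 0, "yaw": 0},
    {"fingers": 0, "dx": 2, "dy": 0, "dz": 0, "yaw": 0},
    {"fingers": 0, "dx": 2, "dy": 0, "dz": 0, "yaw": 0},
    {"fingers": 0, "dx": 1.5, "dy": 0, "dz": 0, "yaw": 0},
    {"fingers": 0, "dx": 1.5, "dy": 0, "dz": 0, "yaw": 0},
    {"fingers": 0, "dx": 1.5, "dy": 0, "dz": 0, "yaw": 0},
    {"fingers": 0, "dx": 1.5, "dy": 0, "dz": 0, "yaw": 0},
    {"fingers": 0, "dx": 1.5, "dy": 0, "dz": 0, "yaw": 0},
    {"fingers": 0, "dx": 1.5, "dy": 0, "dz": 0, "yaw": 0},
    {"fingers": 0, "dx": 1.5, "dy": 0, "dz": 0, "yaw": 0}
  ]
}}

```text
clock: 5.42
eef_pos: [0.5503, -0.1685, 0.0133]
orientation: [-0.0, 0.654, 0.757, 0.0]
force: [-0.3, 0.0, 0.2]
opening: 0.5
grip_force: 0.0
```

Request:
{"api": "jog_arm", "payload": {
  "increments": [
    {"fingers": 0, "dx": 1.5, "dy": 0, "dz": 0, "yaw": 0},
    {"fingers": 0, "dx": 1.5, "dy": 0, "dz": 0, "yaw": 0},
    {"fingers": 0, "dx": 1.5, "dy": 0, "dz": 0, "yaw": 0},
    {"fingers": 0, "dx": 1.5, "dy": 0, "dz": 0, "yaw": 0},
    {"fingers": 0, "dx": 1.5, "dy": 0, "dz": 0, "yaw": 0},
    {"fingers": 0, "dx": 1.5, "dy": 0, "dz": 0, "yaw": 0},
    {"fingers": 0, "dx": 2, "dy": 0, "dz": 0, "yaw": 0},
    {"fingers": 0, "dx": 2, "dy": 0, "dz": 0, "yaw": 0},
    {"fingers": 0, "dx": 2, "dy": 0, "dz": 0, "yaw": 0},
    {"fingers": 0, "dx": 2, "dy": 0, "dz": 0, "yaw": 0},
    {"fingers": 0, "dx": 2, "dy": 0, "dz": 0, "yaw": 0},
    {"fingers": 0, "dx": 2, "dy": 0, "dz": 0, "yaw": 0}
  ]
}}

```text
clock: 6.42
eef_pos: [0.5473, -0.1477, 0.0133]
orientation: [0.0, 0.654, 0.757, 0.0]
force: [0.5, 0.2, 0.1]
opening: 0.498
grip_force: 0.0
```

Request:
{"api": "jog_arm", "payload": {
  "increments": [
    {"fingers": 0, "dx": 2, "dy": 0, "dz": 0, "yaw": 0},
    {"fingers": 0, "dx": 2, "dy": 0, "dz": 0, "yaw": 0},
    {"fingers": 0, "dx": 2, "dy": 0, "dz": 0, "yaw": 0},
    {"fingers": 0, "dx": 2, "dy": 0, "dz": 0, "yaw": 0},
    {"fingers": 0, "dx": 2, "dy": 0, "dz": 0, "yaw": 0},
    {"fingers": 0, "dx": 2, "dy": 0, "dz": 0, "yaw": 0},
    {"fingers": 0, "dx": 1.5, "dy": 0, "dz": 0, "yaw": 0},
    {"fingers": 0, "dx": 1.5, "dy": 0, "dz": 0, "yaw": 0},
    {"fingers": 0, "dx": 1.2, "dy": 0, "dz": 0, "yaw": 0},
    {"fingers": 0, "dx": 1.2, "dy": 0, "dz": 0, "yaw": 0},
    {"fingers": 0, "dx": 1, "dy": 0, "dz": 0, "yaw": 0},
    {"fingers": 0, "dx": 0, "dy": 0, "dz": 0, "yaw": 0}
  ]
}}

```text
clock: 7.42
eef_pos: [0.5446, -0.1295, 0.0133]
orientation: [-0.0, 0.654, 0.757, -0.0]
force: [-0.2, 0.0, 0.1]
opening: 0.499
grip_force: 0.0
```

```bash
cat > m.py <<'E'
from h import *
from scipy.optimize import minimize
import sys
st()
g0=[float(v) for v in sys.argv[1:3]]
def fit(n,m,p0):
    t=np.linspace(0,2*np.pi,24)
    def f(p):
        x,y,a=p
        P=[[x+s*np.cos(a)-.016*np.cos(q)*np.sin(a),y+s*np.sin(a)+.016*np.cos(q)*np.cos(a),.024+.016*np.sin(q)] for s in(-.065,.065) for q in t]
        h=cv2.convexHull(proj(n,P).astype(np.float32));k=np.zeros((1680,2240),np.uint8)
        cv2.fillConvexPoly(k,np.round(h*4+1.5).astype(int),1)
        return np.abs(cv2.resize(k.astype(np.float32),(560,420),interpolation=cv2.INTER_AREA)-m).sum()
    p0=np.array(p0);return minimize(f,p0,method="Nelder-Mead",options=dict(initial_simplex=[p0,p0+[.01,0,0],p0+[0,.01,0],p0+[0,0,.1]]))
for n in("scene","side"):
    cv2.imwrite(f"pics/{n}_{get_obs()['clock']:.1f}.png",snapshot(n))
    c=L+D*g0[0]+N*g0[1];tgt=proj(n,[*c,.024])[0]
    rs=regions_of(n,"blank")
    if not rs: print(n,"none");continue
    r=min(rs,key=lambda q:np.hypot(*(np.array(q["point"])-tgt)))
    p=fit(n,r["pixels"],[*c,A]);print(n,"along",np.round((p.x[:2]-L)@D,4),"across",np.round((p.x[:2]-L)@N,4),"dang",np.round(p.x[2]-A,4),"res",p.fun,r["pixels"].sum())
cv2.imwrite(f"pics/wrist_{get_obs()['clock']:.1f}.png",snapshot("wrist"))
E
python3 m.py -0.007 -0.08; ls pics
```

```text
t 7.4167 tcp [ 0.5446 -0.1295  0.0133] along -0.0061 across -0.1103 tool y ang 0.1456 tilt [-0.  0. -1.] F [-0.2  0.   0.1] op 0.4990008938640467
scene along -0.0081 across -0.0831 dang -0.0171 res 41.125 757
side along -0.0052 across -0.0831 dang -0.0635 res 51.875 463
crop.png
scene0.png
scene_7.4.png
side0.png
side_7.5.png
w1.png
w2.png
wrist_7.6.png
```

Contact works as modelled, with the dowel 27 mm ahead of the tool. It has 83 mm left to go.

Request:
{"api": "jog_arm", "payload": {
  "increments": [
    {"fingers": 0, "dx": 1.5, "dy": 0, "dz": 0, "yaw": 0},
    {"fingers": 0, "dx": 2, "dy": 0, "dz": 0, "yaw": 0},
    {"fingers": 0, "dx": 2, "dy": 0, "dz": 0, "yaw": 0},
    {"fingers": 0, "dx": 2.5, "dy": 0, "dz": 0, "yaw": 0},
    {"fingers": 0, "dx": 2.5, "dy": 0, "dz": 0, "yaw": 0},
    {"fingers": 0, "dx": 2.5, "dy": 0, "dz": 0, "yaw": 0},
    {"fingers": 0, "dx": 2.5, "dy": 0, "dz": 0, "yaw": 0},
    {"fingers": 0, "dx": 2.5, "dy": 0, "dz": 0, "yaw": 0},
    {"fingers": 0, "dx": 2.5, "dy": 0, "dz": 0, "yaw": 0},
    {"fingers": 0, "dx": 2.5, "dy": 0, "dz": 0, "yaw": 0},
    {"fingers": 0, "dx": 2.5, "dy": 0, "dz": 0, "yaw": 0},
    {"fingers": 0, "dx": 2.5, "dy": 0, "dz": 0, "yaw": 0}
  ]
}}

```text
clock: 8.67
eef_pos: [0.5405, -0.1017, 0.0133]
orientation: [-0.0, 0.654, 0.757, 0.0]
force: [0.3, -0.6, 0.5]
opening: 0.5
grip_force: 0.0
```

Request:
{"api": "jog_arm", "payload": {
  "increments": [
    {"fingers": 0, "dx": 2.5, "dy": 0, "dz": 0, "yaw": 0},
    {"fingers": 0, "dx": 2.5, "dy": 0, "dz": 0, "yaw": 0},
    {"fingers": 0, "dx": 2.5, "dy": 0, "dz": 0, "yaw": 0},
    {"fingers": 0, "dx": 2.5, "dy": 0, "dz": 0, "yaw": 0},
    {"fingers": 0, "dx": 2.5, "dy": 0, "dz": 0, "yaw": 0},
    {"fingers": 0, "dx": 2.5, "dy": 0, "dz": 0, "yaw": 0},
    {"fingers": 0, "dx": 2.5, "dy": 0, "dz": 0, "yaw": 0},
    {"fingers": 0, "dx": 2, "dy": 0, "dz": 0, "yaw": 0},
    {"fingers": 0, "dx": 2, "dy": 0, "dz": 0, "yaw": 0},
    {"fingers": 0, "dx": 1.5, "dy": 0, "dz": 0, "yaw": 0},
    {"fingers": 0, "dx": 1.5, "dy": 0, "dz": 0, "yaw": 0},
    {"fingers": 0, "dx": 1.5, "dy": 0, "dz": 0, "yaw": 0}
  ]
}}

```text
clock: 9.67
eef_pos: [0.5368, -0.0762, 0.0133]
orientation: [-0.0, 0.654, 0.757, -0.0]
force: [0.2, 0.1, 0.2]
opening: 0.503
grip_force: 0.0
```

Request:
{"api": "jog_arm", "payload": {
  "increments": [
    {"fingers": 0, "dx": 1.2, "dy": 0, "dz": 0, "yaw": 0},
    {"fingers": 0, "dx": 1.2, "dy": 0, "dz": 0, "yaw": 0},
    {"fingers": 0, "dx": 1.2, "dy": 0, "dz": 0, "yaw": 0},
    {"fingers": 0, "dx": 1.2, "dy": 0, "dz": 0, "yaw": 0},
    {"fingers": 0, "dx": 1.2, "dy": 0, "dz": 0, "yaw": 0},
    {"fingers": 0, "dx": 1.2, "dy": 0, "dz": 0, "yaw": 0},
    {"fingers": 0, "dx": 1, "dy": 0, "dz": 0, "yaw": 0},
    {"fingers": 0, "dx": 0, "dy": 0, "dz": 0, "yaw": 0}
  ]
}}

```text
clock: 10.33
eef_pos: [0.5356, -0.068, 0.0133]
orientation: [-0.0, 0.654, 0.757, -0.0]
force: [-0.2, -0.1, 0.6]
opening: 0.5
grip_force: 0.0
```

```bash
python3 m.py -0.007 -0.02; ls -t pics|head -3
```

```text
t 10.3333 tcp [ 0.5356 -0.068   0.0133] along -0.0063 across -0.0481 tool y ang 0.1457 tilt [-0. -0. -1.] F [-0.2 -0.1  0.6] op 0.5000903614667468
scene along -0.0054 across -0.0208 dang -0.0138 res 33.3125 762
side along -0.0045 across -0.0204 dang -0.0115 res 40.1875 519
wrist_10.5.png
side_10.4.png
scene_10.3.png
```

Request:
{"api": "jog_arm", "payload": {
  "increments": [
    {"fingers": 0, "dx": 1.5, "dy": 0, "dz": 0, "yaw": 0},
    {"fingers": 0, "dx": 1.5, "dy": 0, "dz": 0, "yaw": 0},
    {"fingers": 0, "dx": 1.5, "dy": 0, "dz": 0, "yaw": 0},
    {"fingers": 0, "dx": 1.5, "dy": 0, "dz": 0, "yaw": 0},
    {"fingers": 0, "dx": 1.5, "dy": 0, "dz": 0, "yaw": 0},
    {"fingers": 0, "dx": 1.5, "dy": 0, "dz": 0, "yaw": 0},
    {"fingers": 0, "dx": 1.5, "dy": 0, "dz": 0, "yaw": 0},
    {"fingers": 0, "dx": 1.5, "dy": 0, "dz": 0, "yaw": 0},
    {"fingers": 0, "dx": 1.2, "dy": 0, "dz": 0, "yaw": 0},
    {"fingers": 0, "dx": 1.2, "dy": 0, "dz": 0, "yaw": 0},
    {"fingers": 0, "dx": 1.2, "dy": 0, "dz": 0, "yaw": 0},
    {"fingers": 0, "dx": 1.2, "dy": 0, "dz": 0, "yaw": 0}
  ]
}}

```text
clock: 11.58
eef_pos: [0.5332, -0.0514, 0.0133]
orientation: [0.0, 0.654, 0.757, -0.0]
force: [-0.5, -0.7, 0.8]
opening: 0.498
grip_force: 0.0
```

Request:
{"api": "jog_arm", "payload": {
  "increments": [
    {"fingers": 0, "dx": 1, "dy": 0, "dz": 0, "yaw": 0},
    {"fingers": 0, "dx": 0.7, "dy": 0, "dz": 0, "yaw": 0},
    {"fingers": 0, "dx": 0, "dy": 0, "dz": 0, "yaw": 0}
  ]
}}

```text
clock: 11.83
eef_pos: [0.5329, -0.0497, 0.0133]
orientation: [-0.0, 0.654, 0.757, -0.0]
force: [0.1, -0.6, -0.3]
opening: 0.498
grip_force: 0.0
```

```bash
python3 m.py -0.005 -0.002; cat > w.py <<'E'
from h import *
from scipy.spatial.transform import Rotation as R
o=get_obs();q=o["orientation"];M=R.from_quat([q[1],q[2],q[3],q[0]]).as_matrix();p=np.array(o["eef_pos"])
im=snapshot("wrist");c=camera_info("wrist");T=np.array(c["tool_from_camera"])
O=M@T[:3,3]+p
def atz(uv,z):
    a=np.array([(uv[0]-c["cx"])/c["fx"],(uv[1]-c["cy"])/c["fy"]]);r=np.hypot(*a)
    d=M@T[:3,:3]@np.array([*(a/r*np.sin(r)),np.cos(r)]);return (O+d*(z-O[2])/d[2])[:2]
print("cam",np.round(O,3))
la=lambda P:((P-L)@np.array([D,N]).T*1000).round(1)
g=im.min(axis=2)
b=(g>130).astype(np.uint8);_,lab,S,_=cv2.connectedComponentsWithStats(b)
for i in range(1,len(S)):
    if S[i,4]>30:
        yy,xx=np.nonzero(lab==i);P=la(np.array([atz(x,.008) for x in zip(xx,yy)]))
        if np.abs(P[:,1].mean())<20 and np.ptp(P[:,1])<15: print("line piece",S[i],"along",P[:,0].min(),P[:,0].max(),"across",P[:,1].mean())
rs=regions_of("wrist","blank")
if rs:
    m=max(rs,key=lambda r:r["pixels"].sum())["pixels"];yy,xx=np.nonzero(m)
    for s in(.1,.25,.5,.75,.9):
        u=int(xx.min()+s*np.ptp(xx));v=np.nonzero(m[:,u])[0]
        for w in(v.min(),v.max()):   # silhouette ray vs cylinder: distance handled by angle bisector
            pass
        # central ray of the cylinder = bisector of both tangents, meets z=.024
        P1=np.append(atz((u,v.min()-.5),.024),.024)-O;P2=np.append(atz((u,v.max()+.5),.024),.024)-O
        d=P1/np.linalg.norm(P1)+P2/np.linalg.norm(P2);print("axis",u,v.min(),v.max(),la((O+d*(.024-O[2])/d[2])[:2]))
print(o["clock"])
E
python3 w.py; mv pics/wrist_1[0-9].* /tmp/ ; python3 -c "
from h import *
cv2.imwrite('pics/w3.png',snapshot('wrist'))"
```

```text
t 11.8333 tcp [ 0.5329 -0.0497  0.0133] along -0.0064 across -0.0296 tool y ang 0.1456 tilt [-0.  0. -1.] F [ 0.1 -0.6 -0.3] op 0.4975571989300627
scene along -0.0072 across -0.0031 dang -0.0132 res 51.1875 797
side along -0.0045 across -0.0027 dang -0.0188 res 39.0 528
cam [0.521 0.025 0.156]
line piece [ 61 174   6  15  60] along -120.8 -117.4 across 15.591666666666665
line piece [ 98 209  27   7 183] along -98.8 -82.4 across -1.5469945355191252
axis 155 190 260 [-59.9  -2.5]
axis 201 191 262 [-38.3  -2.9]
axis 279 191 264 [-4.  -3.2]
axis 357 193 263 [30.8 -3.6]
axis 403 195 263 [53.4 -4.4]
12.0833
```

View pics/w3.png

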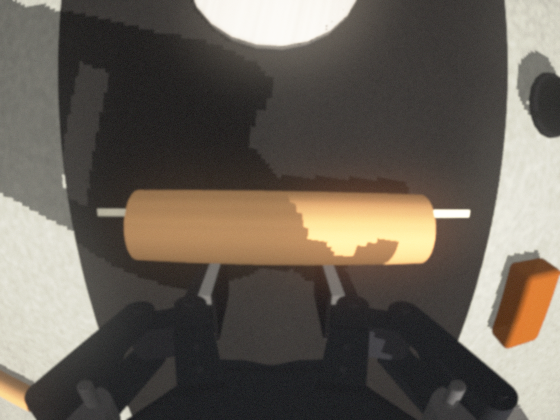

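The line shows beyond both ends, at columns 97–124 and 433–470 on row 213. The dowel's heading is within about 0.015 rad of the line, and its axis is still a few mm short. I'll get that remaining distance relative to the line in this wrist view.

```bash
cat >> w.py <<'E'
for a,b2 in((98,120),(438,468)):
    R0=[]
    for u in range(a,b2):
        col=g[195:230,u].astype(float);
        w=np.clip(col-110,0,None)
        if w.sum()>0: R0.append((u,195+(w*np.arange(35)).sum()/w.sum()))
    if R0: P=la(np.array([atz(x,.008) for x in R0]));print("line",P[[0,len(P)//2,-1]].tolist(),len(P))
E
python3 w.py
```

```text
cam [0.521 0.025 0.156]
line piece [ 61 174   5  15  58] along -120.7 -117.5 across 15.758620689655173
line piece [ 98 209  27   7 186] along -98.8 -82.4 across -1.5741935483870966
axis 155 190 259 [-59.8  -2.2]
axis 201 190 262 [-38.2  -2.7]
axis 279 191 263 [-4. -3.]
axis 357 194 263 [30.9 -3.9]
axis 403 194 262 [53.4 -3.9]
12.2333
line [[-98.6, -1.4], [-91.7, -1.6], [-85.6, -1.5]] 22
line [[80.3, -2.0], [90.0, -2.0], [99.6, -2.0]] 30
```

Request:
{"api": "jog_arm", "payload": {
  "increments": [
    {"fingers": 0, "dx": 0.8, "dy": 0, "dz": 0, "yaw": 0},
    {"fingers": 0, "dx": 0.8, "dy": 0, "dz": 0, "yaw": 0},
    {"fingers": 0, "dx": 0, "dy": 0, "dz": 0, "yaw": 0},
    {"fingers": 0, "dx": 0, "dy": 0, "dz": 0, "yaw": 0}
  ]
}}

```text
clock: 12.67
eef_pos: [0.5327, -0.0482, 0.0133]
orientation: [0.0, 0.654, 0.757, 0.0]
force: [-0.6, -0.4, 0.5]
opening: 0.493
grip_force: 0.0
```

Request:
{"api": "jog_arm", "payload": {
  "increments": [
    {"fingers": 0, "dx": -2, "dy": 0, "dz": 0, "yaw": 0},
    {"fingers": 0, "dx": -6, "dy": 0, "dz": 0, "yaw": 0},
    {"fingers": 0, "dx": -10, "dy": 0, "dz": 0, "yaw": 0},
    {"fingers": 0, "dx": -10, "dy": 0, "dz": 0, "yaw": 0},
    {"fingers": 0, "dx": -10, "dy": 0, "dz": -10, "yaw": 0},
    {"fingers": 0, "dx": -8, "dy": 0, "dz": -20, "yaw": 0},
    {"fingers": 0, "dx": 0, "dy": 0, "dz": -20, "yaw": 0},
    {"fingers": 0, "dx": 0, "dy": 0, "dz": -20, "yaw": 0},
    {"fingers": 0, "dx": 0, "dy": 0, "dz": -20, "yaw": 0},
    {"fingers": 0, "dx": 0, "dy": 0, "dz": 0, "yaw": 0}
  ]
}}

```text
clock: 13.5
eef_pos: [0.5411, -0.0952, 0.1079]
orientation: [0.003, 0.654, 0.756, 0.001]
force: [0.9, -0.0, 0.5]
opening: 0.5
grip_force: 0.0
```

```bash
python3 m.py -0.006 0; python3 w.py|grep -v "^line \["; python3 -c "
from h import *
cv2.imwrite('pics/w4.png',snapshot('wrist'))"
```

```text
t 13.5 tcp [ 0.5411 -0.0952  0.1079] along -0.0048 across -0.0758 tool y ang 0.1447 tilt [ 0.006 -0.002 -1.   ] F [ 0.9 -0.   0.5] op 0.5003790877390838
scene along -0.0062 across -0.001 dang -0.0046 res 52.25 794
side along -0.0041 across 0.0 dang -0.0558 res 48.25 537
cam [ 0.527 -0.019  0.245]
line piece [150 116  27   6 119] along -98.8 -77.9 across -1.6268907563025214
axis 197 93 138 [-58.3  -0.7]
axis 227 92 138 [-37.5  -1.1]
axis 278 93 138 [-3.1 -1.7]
axis 329 95 140 [31.5 -2.4]
axis 359 96 141 [52.7 -2.1]
13.75
```

View pics/w4.png

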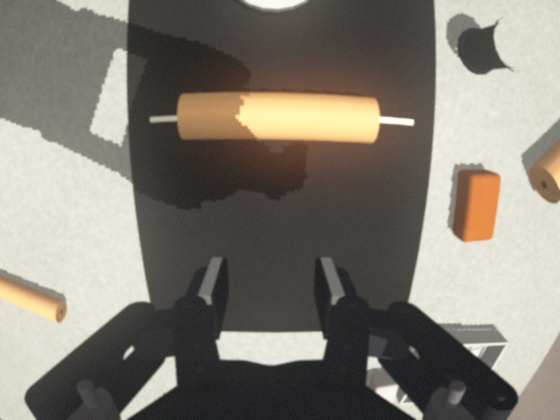

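The dowel lies over the line (row ~118), with the line showing at both ends: columns 150–177 and 380–413. The wrist measurement puts its axis within about 1 mm of the line along its length. The hand is clear, so I'm handing in.

```bash
python3 -c "
from cell import *
print(job_done())"
```

```text
the job is handed in; nothing more can be done
None
```

I rolled the mid-sized dowel onto the white line and handed the job in: its axis measures within about 1 mm of the line along its whole length, the line shows beyond both ends, the hand is clear, and the arm touched nothing but the dowel.

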